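# Stand the loaded sinker heavy end down in its pocket

### The job

One end of the short sampling sinker is loaded, and you cannot see which. Pick the sinker up by the two heads of its swivel pin and lift it clear of the desk so that it balances in the grip and swings heavy end down; then stand it upright, heavy end down, on the floor of the square grey pocket and let go. Leave the longer spacer bar where it lies.

Things in the scene. Friction and masses are not known exactly. Their poses are not given: they have to be found in the camera images.
- sinker_pin (a point): Mid-length of the sinker, on its pin's axis, 14 mm above the desk as it lies. Aluminium tube, 21 mm diameter, a dark 28 x 28 mm square cap 12 mm long on each end, 76 mm long in all, 150 to 240 g. The ends look alike, one is loaded; it may lie any way round. x axis along the tube, y along the pin, z up as it lies, with the pin level.
- swivel (a joint): Turn (rad) of the steel pin that crosses the tube's middle. Its two flat round heads, 16 mm diameter, outer faces 40 mm apart, are the grip. It turns easily, lightly damped, any number of turns: held firmly by the heads and lifted with the pin 60 mm or more above the desk, the sinker swings upright within a second, 38 mm above and 38 mm below the pin, its caps passing between the fingers.
- pocket_floor (a point): Centre of the inner floor of the pocket, 6 mm above the desk: a square open tray of grey plastic with a black floor, fixed, 72 x 72 mm outside, 60 x 60 mm inside, rim 18 mm above the desk. x and y along its walls, z up. When the sinker stands in it, the pin is 44 mm above the desk.
- spacer_middle (a point): Centre of the spacer bar, 14 mm above the desk: the same tube and square caps, but 120 mm long and with no pin. x axis along it. A bystander, to be left alone.
- microscope_front (a point): Point at about eyepiece height on the front of the tall fixed microscope on the left of the work, which with its camera is about 0.2 m wide, reaches away from the robot from here and stands some 0.56 m high. The arm may start on its far (left) side: pass in front of it, well clear.

How it is judged:
By the outcome, as a careful person would: the job done as asked, in the order asked, and still so for the second after the job is handed in, with the robot touching nothing.
It also fails if it takes over 48 s, if anything falls off the work surface, if the arm or the gripper's body presses on something with over 40 N, if the wrist force passes 120 N, or if a joint passes its speed limit or range.

### The arm

A 7-joint arm with a two-finger parallel gripper is mounted at the origin on a cart in front of the work surface, level with it; the furniture and walls round the work are solid. World frame = base frame: x ahead of the robot, y to its left, z up, the work surface at z = 0. Lengths are in m, angles in degrees, forces in N, time in s.
With the tool pointing down it reaches from about 0.425 to 0.875 m from the base axis. Payload 4.7 kg.
Tool frame: the origin (TCP) lies at the very end of the fingers, on their centre line; the grasp point (between the pads) lies env.grip_point_offset behind it (env.grip_point_offset is the distance from the TCP to the grasp point, in m); z points along the fingers, y is the direction in which the jaws open and shut (so a half turn about z gives the same grasp; the last joint's range is limited). The gripper opens to 87 mm and grips with 3 to 60 N. Pads are 19 mm wide; open, the fingers measure 117 mm over their backs; the gripper's body (75 mm by 190 mm) begins 51 mm behind the grasp point.
Start: joints at [66.698, 18.392, -4.016, 83.108, 1.295, 78.541, -3.26], TCP at [0.266, -0.593, 0.223] pointing down, gripper open.
Joint ranges: [-163.93, 163.93], [-17.29, 119.83], [-79.2, 71.16], [3.27, 140.29], [-89.18, 269.18], [5.43, 117.66], [-154.24, 154.24]. Speed limits (degrees/s): [147.25, 147.25, 180, 180, 180, 180, 180].

### API

Orientations are given as [roll, pitch, yaw] about the fixed x, y, z axes, in that order (R = Rz(yaw) Ry(pitch) Rx(roll)).
In Python, from cell import env gives the robot as it stands.
- The arm moves only by the tool send_rows, never from a script. Its argument "plan" is a list of rows, each a list of 7 numbers: the finger opening in mm, from 0 to 87, then the shift along the tool's x, y, z in mm, then the turn, a rotation vector about the tool's x, y, z in rad. A call has 1 to 12 rows; each row shifts and turns the commanded pose from where the row before left it, along the tool's axes as they then stand; what a row does not reach is not made up. A row lasts 1/10 s, in which the tool goes at most 50 mm and 8.59 degrees, less where a joint would pass 70% of its speed; a pose out of reach is approached as far as the arm can. A call is refused whole if a number of a shift passes 50 or a number of a turn 0.15, either way. A call with a gripper value outside its range is refused whole. The fingers move at their own pace and stop on an object; "grip_force" is the grip in N (left out, the last holds). Time passes only in rows, so rows that do not move let the fingers close. It gives the time, the measured TCP pose, the force and the opening at its end, in the units of the state.
- env.get_obs(): the state, without advancing time (a new reading comes with each control period).
- env.read_camera(name): name is "scene" or "top" or "wrist"; returns the picture (480x640x3 uint8, red, green, blue); there is no depth.
- env.get_calibration(name): a dict with "fx", "fy", "cx", "cy" (pixels), "extrinsics" (4x4, takes a point from camera to world coordinates). Camera axes: x right, y down, z forward; pixel columns grow to the right and rows downward; lengths in m; the calibration is good to about 2 mm. A picture is of the moment at which its call begins: read the wrist's pose just before it. get_calibration takes no time and is no camera call; for the wrist camera it gives the pose at the moment of the call.
- env.sign_off(): hands the job in, once; it reports no verdict.
Trained networks look in the newest picture that a camera, given by its name, has taken for a name from the list of things; names that differ only in an ending like _2 or _b are one class to them, and where a whole thing is asked for, a point or a joint stands for the part that bears it (a point fixed in the world has none). Each returns a list of dicts, best first, with "confidence" (0 to 1); they miss things now and then, are a little off and sometimes report something else, mostly with a low value. They report only what shows in the picture. A call takes as long as a camera call.
- env.regions_of(camera, query): "region" (480x640 bool, what is visible of it) and "rect" ([left, top, right, bottom] in pixels, round what is visible of it).
The state is a dict: "time_s": time; "qpos": joint angles; "joint_velocities": joint speeds; "effort": joint torques, N m; "tool_pos": TCP position; "tool_rot": TCP orientation; "force": force on the tool from outside, world axes, zero at the start; "wrist_torque": the same for the moment, N m; "grip_width": finger opening in m.
Only numpy, scipy, OpenCV 4.12 (cv2) and the standard library are available. Lean on these libraries where they do the work, as an engineer would, in place of code of your own. Each camera call takes 0.05 s, during which the arm holds its last target. There are 200 camera calls.

## Working session

There is one attempt and no reset: what is moved stays moved. The work goes in short steps, Python scripts to look and compute and a tool call to move; the robot and the scene stay as the last step left them, time stands still between calls to the robot, and variables do not carry over. Pictures are saved under pics/ and viewed, about 8 in all and at most 12, crops included, and the job is handed in when it is done.

Besides the shell and the picture viewer there is one more tool, called after ">>>" as name([rows], argument=value, ...), one row to a line, values as JSON. send_rows: Moves the arm, as the interface text tells. Its arguments: {"type":"object","properties":{"plan":{"type":"array"},"grip_force":{"type":"number"}},"required":["plan"]}

```bash
mkdir -p pics
cat > h.py <<'E'
import numpy as np, cv2
from cell import env
from scipy.spatial.transform import Rotation as R
def save(cam,name):
    im=env.read_camera(cam); cv2.imwrite(f'pics/{name}.png',im[:,:,::-1]); return im
def px2w(cal,uv,z):
    T=np.array(cal["extrinsics"]); d=T[:3,:3]@np.array([(uv[0]-cal["cx"])/cal["fx"],(uv[1]-cal["cy"])/cal["fy"],1])
    return T[:3,3]+d*(z-T[2,3])/d[2]
def w2px(cal,p):
    T=np.linalg.inv(np.array(cal["extrinsics"])); q=T[:3,:3]@np.array(p)+T[:3,3]
    return np.array([cal["fx"]*q[0]/q[2]+cal["cx"],cal["fy"]*q[1]/q[2]+cal["cy"]])
def tool():
    o=env.get_obs(); return np.array(o["tool_pos"]),o["tool_rot"]
def dtool(target):
    p,r=tool(); return R.from_euler('xyz',r,degrees=True).inv().apply(np.array(target)-p)*1000
E
python3 - <<'E'
from h import *
o=env.get_obs();print({k:np.round(v,3) for k,v in o.items()}, env.grip_point_offset)
Z=dict(sinker_pin=.014,pocket_floor=.006,spacer_middle=.014,microscope_front=.3)
for c in ("top","scene"):
    save(c,c+"0"); cal=env.get_calibration(c); print(c,np.round(np.array(cal["extrinsics"])[:3,3],3))
    for n in Z:
        for r in env.regions_of(c,n)[:2]:
            m=r["region"]; ys,xs=np.nonzero(m)
            (cx,cy),wh,a=cv2.minAreaRect(np.c_[xs,ys].astype(np.float32))
            print(n,round(r["confidence"],2),np.round(r["rect"]),len(xs),np.round([cx,cy,*wh,a],1),np.round(px2w(cal,(cx,cy),Z[n]),4))
a=cv2.imread('pics/top0.png');b=cv2.imread('pics/scene0.png')
cv2.imwrite('pics/both.png',cv2.resize(np.vstack([a,b]),(400,600)))
E
```

```text
{'time_s': np.float64(0.0), 'qpos': array([66.697, 18.438, -4.015, 83.175,  1.295, 78.539, -3.261]), 'joint_velocities': array([-0.051,  0.01 ,  0.117,  0.074,  0.01 ,  0.029, -0.025]), 'effort': array([ 1.0000e-03, -4.9128e+01, -4.0400e-01, -3.1252e+01, -6.4000e-02,
        4.4000e-02,  0.0000e+00]), 'tool_pos': array([ 0.265, -0.593,  0.221]), 'tool_rot': array([-1.79893e+02,  5.00000e-03,  2.41110e+01]), 'force': array([-0.099, -0.5  ,  0.074]), 'wrist_torque': array([-0.004,  0.041, -0.   ]), 'grip_width': np.float64(0.087)} 0.0187
top [ 0.401 -0.037  1.202]
sinker_pin 0.64 [355. 247. 374. 284.] 428 [364.6 266.4  33.5  17.5  81.9] [ 0.4891 -0.1366  0.014 ]
pocket_floor 0.66 [435. 218. 468. 255.] 1004 [450.2 238.2  32.5  31.8   7.1] [ 0.5585 -0.3384  0.006 ]
spacer_middle 0.57 [284. 218. 328. 266.] 504 [305.2 240.7  51.4  12.7  47.6] [0.5477 0.0023 0.014 ]Traceback (most recent call last):
  File "<stdin>", line 7, in <module>
ValueError: it knows: pocket_floor, sinker_pin, spacer_middle, swivel
```

View pictures.

Run:
```python
from h import *
Z=dict(sinker_pin=.014,pocket_floor=.006,spacer_middle=.014)
c="scene";save(c,c+"0"); cal=env.get_calibration(c); print(c,np.round(np.array(cal["extrinsics"])[:3,3],3))
for n in Z:
    for r in env.regions_of(c,n)[:2]:
        ys,xs=np.nonzero(r["region"])
        (cx,cy),wh,a=cv2.minAreaRect(np.c_[xs,ys].astype(np.float32))
        print(n,round(r["confidence"],2),np.round(r["rect"]),len(xs),np.round([cx,cy,*wh,a],1),np.round(px2w(cal,(cx,cy),Z[n]),4))
cal=env.get_calibration("top")
print([np.round(w2px(cal,p)) for p in ([.5,0,0],[.6,0,0],[.5,.1,0])])
a=cv2.imread('pics/top0.png')
b=cv2.imread('pics/scene0.png')
cv2.imwrite('pics/both.png',np.vstack([cv2.resize(a[190:310,250:490],(800,400),interpolation=cv2.INTER_CUBIC)[:, :],np.hstack([cv2.resize(b,(266,200)),cv2.resize(a,(266,200)),np.zeros((200,268,3),np.uint8)])]))
```

```text
scene [-0.013  0.508  0.783]
sinker_pin 0.97 [340. 270. 373. 294.] 397 [353.9 280.1  32.9  15.   21.8] [ 0.4862 -0.1341  0.014 ]
pocket_floor 0.89 [363. 223. 396. 245.] 519 [380.6 233.9  29.7  21.9  33.7] [ 0.5569 -0.338   0.006 ]
spacer_middle 0.79 [276. 294. 322. 306.] 450 [298.5 299.   49.   14.    0. ] [0.5414 0.0049 0.014 ]
spacer_middle 0.75 [338. 270. 371. 291.] 353 [354.4 279.7  32.2  14.1  19.2] [ 0.486  -0.1359  0.014 ]
[array([306., 262.]), array([307., 220.]), array([264., 261.])]
```

View pics/both.png

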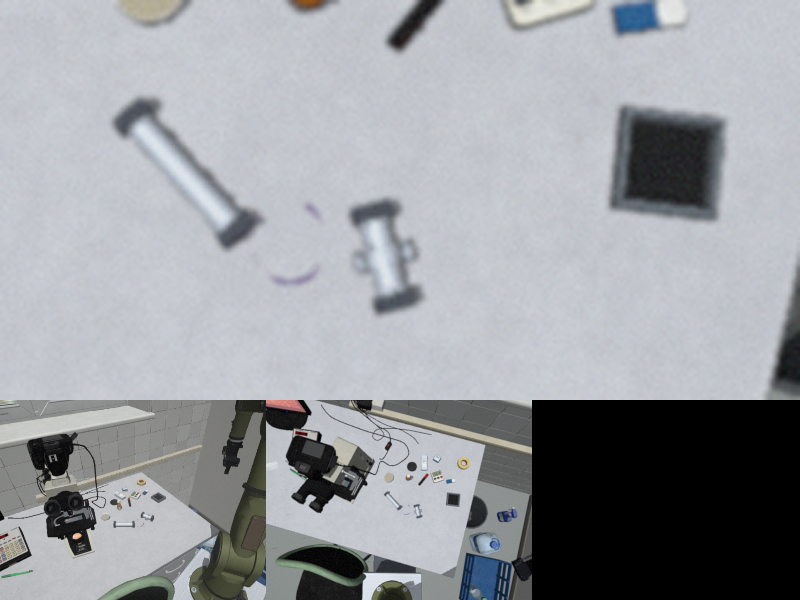

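The crop shows the spacer at (185,175), the sinker at (385,257) with its pin heads at (360,262) and (410,250), and the pocket at (668,163). The networks agree with this. I'll check the path for obstacles before moving.

Run:
```python
import cv2,numpy as np
a=cv2.imread('pics/top0.png');b=cv2.imread('pics/scene0.png')
cv2.imwrite('pics/both2.png',np.hstack([cv2.resize(a[180:480,340:640],(400,400)),cv2.resize(b[50:350,330:630],(400,400))]))
```

```text
(no output)
```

View pics/both2.png

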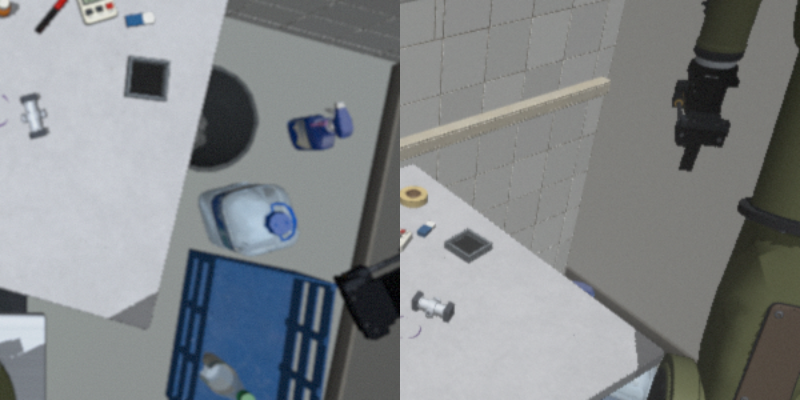

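>>> send_rows([
  [87,16,-14,0,0,0,0],
  [87,32,-27,0,0,0,0],
  [87,34,-29,0,0,0,0],
  [87,34,-29,0,0,0,0],
  [87,34,-29,0,0,0,0],
  [87,34,-29,0,0,0,0],
  [87,34,-29,0,0,0,0],
  [87,34,-29,0,0,0,0],
  [87,34,-29,0,0,0,0],
  [87,34,-29,0,0,0,0],
  [87,32,-27,0,0,0,0],
  [87,16,-12,0,0,0,0],
], grip_force=30)

```text
time_s: 1.6
tool_pos: [0.4755, -0.1536, 0.2231]
tool_rot: [-180.0, -0.1, 24.4]
force: [0.2, -0.2, -0.7]
grip_width: 0.0871
```

>>> send_rows([
  [87,16,-12,0,0,0,0.06],
  [87,6,-8,0,0,0,0.06],
  [87,0,0,0,0,0,0.05],
  [87,0,0,0,0,0,0],
])

```text
time_s: 2.0
tool_pos: [0.4866, -0.1307, 0.2227]
tool_rot: [180.0, -0.0, 14.4]
force: [-0.5, 0.5, -0.2]
grip_width: 0.0868
```

```bash
cat > look.py <<'E'
from h import *
import sys
o=env.get_obs();print({k:np.round(o[k],3) for k in("time_s","tool_pos","tool_rot","force","grip_width")})
cal=env.get_calibration("wrist"); save("wrist",sys.argv[1]); T=np.array(cal["extrinsics"]);print("cam",np.round(T[:3,3],3),np.round(T[:3,2],2))
for n,z in dict(sinker_pin=.014,swivel=.014,pocket_floor=.006).items():
    for r in env.regions_of("wrist",n)[:2]:
        ys,xs=np.nonzero(r["region"])
        (cx,cy),wh,a=cv2.minAreaRect(np.c_[xs,ys].astype(np.float32))
        b=cv2.boxPoints(((cx,cy),wh,a)); W=np.array([px2w(cal,p,z) for p in b])
        print(n,round(r["confidence"],2),np.round(r["rect"]),len(xs),np.round([cx,cy,*wh,a],1),"ctr",np.round(px2w(cal,(cx,cy),z)[:2],4),"edges",[(round(float(np.hypot(*d)),4),round(float(np.degrees(np.arctan2(d[1],d[0]))),1)) for d in (W[1]-W[0],W[2]-W[1])for d in [d[:2]]])
E
python3 look.py w1
```

```text
{'time_s': np.float64(2.0), 'tool_pos': array([ 0.487, -0.131,  0.223]), 'tool_rot': array([ 1.79977e+02, -6.00000e-03,  1.44220e+01]), 'force': array([-0.524,  0.504, -0.201]), 'grip_width': np.float64(0.087)}
cam [ 0.551 -0.114  0.385] [-0.24 -0.06 -0.97]
sinker_pin 0.58 [304. 175. 342. 257.] 2185 [321. 215.  78.  40.  90.] ctr [ 0.4866 -0.1376] edges [(0.0391, -75.5), (0.0794, -164.5)]
swivel 0.65 [301. 208. 344. 223.] 189 [320.5 214.5  15.   41.   90. ] ctr [ 0.4869 -0.137 ] edges [(0.0409, -75.5), (0.0152, -164.5)]
pocket_floor 0.87 [477. 150. 580. 242.] 5892 [532.2 196.6  79.9  79.6  25. ] ctr [ 0.5569 -0.3401] edges [(0.0758, -4.8), (0.0833, -98.6)]
```

View pics/w1.png

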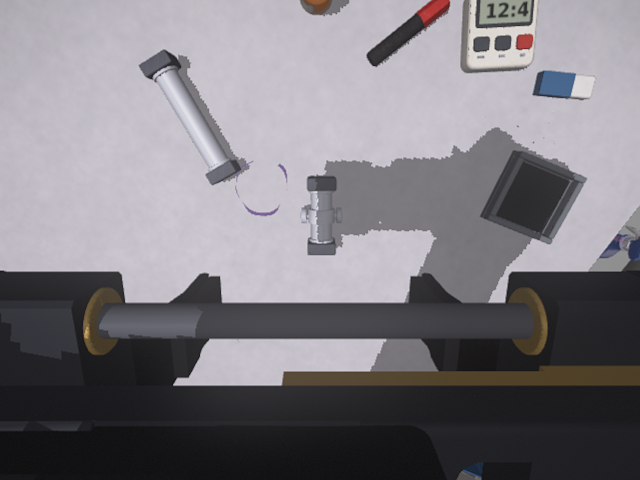

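The sinker is squarely aligned with the tool, at (321,215) with its heads at (302,215) and (342,215). The jaws open left and right. I'll descend partway, then look again.

>>> send_rows([
  [87,-1,3,10,0,0,0],
  [87,-1,3,25,0,0,0],
  [87,0,0,35,0,0,0],
  [87,0,0,35,0,0,0],
  [87,0,0,25,0,0,0],
  [87,0,0,15,0,0,0],
  [87,0,0,5,0,0,0],
  [87,0,0,0,0,0,0],
])

```text
time_s: 3.0
tool_pos: [0.4853, -0.1375, 0.0717]
tool_rot: [-179.9, 0.1, 14.4]
force: [-0.3, 0.8, 0.6]
grip_width: 0.0873
```

```bash
python3 look.py w2
```

```text
{'time_s': np.float64(3.0), 'tool_pos': array([ 0.485, -0.138,  0.072]), 'tool_rot': array([-1.7994e+02,  7.9000e-02,  1.4360e+01]), 'force': array([-0.348,  0.763,  0.555]), 'grip_width': np.float64(0.087)}
cam [ 0.55  -0.121  0.234] [-0.24 -0.06 -0.97]
sinker_pin 0.93 [282. 189. 348. 307.] 5122 [314.5 246.5 111.   67.   90. ] ctr [ 0.4919 -0.136 ] edges [(0.0392, -75.5), (0.07, -164.3)]
swivel 0.59 [281. 242. 350. 268.] 537 [315. 255.  24.  68.  90.] ctr [ 0.4868 -0.1376] edges [(0.0412, -75.5), (0.0153, -164.3)]
pocket_floor 0.68 [567. 148. 637. 270.] 4991 [605.  209.5 121.   68.   90. ] ctr [ 0.557 -0.303] edges [(0.04, -75.6), (0.0768, -153.3)]
```

View pics/w2.png

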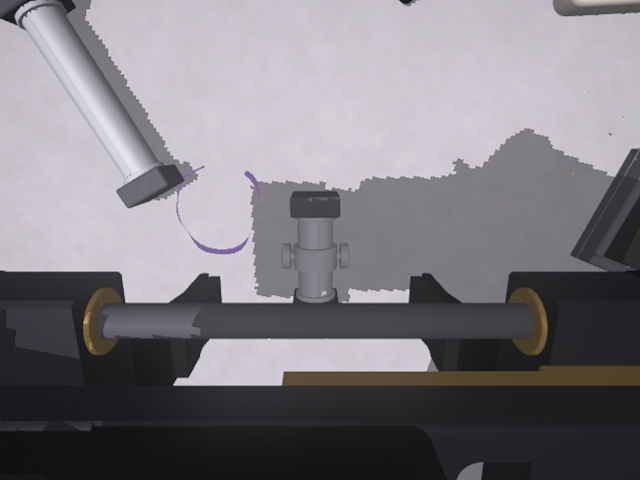

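The sinker's pin shows at (315,255), 1.5 mm ahead of the tool and level across the jaws. I'll go down and grip.

>>> send_rows([
  [87,1.5,0,10,0,0,0],
  [87,0,0,20,0,0,0],
  [87,0,0,20,0,0,0],
  [87,0,0,10,0,0,0],
  [87,0,0,5,0,0,0],
  [87,0,0,3,0,0,0],
  [87,0,0,0,0,0,0],
  [87,0,0,0,0,0,0],
])

```text
time_s: 4.0
tool_pos: [0.4881, -0.1373, 0.0052]
tool_rot: [180.0, -0.1, 14.4]
force: [-0.8, 0.9, 0.6]
grip_width: 0.087
```

>>> send_rows([
  [60,0,0,0,0,0,0],
  [50,0,0,0,0,0,0],
  [45,0,0,0,0,0,0],
  [30,0,0,0,0,0,0],
  [30,0,0,0,0,0,0],
  [30,0,0,0,0,0,0],
  [30,0,0,0,0,0,0],
  [30,0,0,0,0,0,0],
  [30,0,0,0,0,0,0],
], grip_force=35)

```text
time_s: 4.9
tool_pos: [0.4874, -0.1371, 0.0045]
tool_rot: [180.0, 0.0, 14.4]
force: [0.6, -0.5, -0.4]
grip_width: 0.0396
```

>>> send_rows([
  [30,0,0,-3,0,0,0],
  [30,0,0,-8,0,0,0],
  [30,0,0,-12,0,0,0],
  [30,0,0,-15,0,0,0],
  [30,0,0,-15,0,0,0],
  [30,0,0,-15,0,0,0],
  [30,0,0,-15,0,0,0],
  [30,0,0,-15,0,0,0],
  [30,0,0,-15,0,0,0],
  [30,0,0,-12,0,0,0],
  [30,0,0,-8,0,0,0],
  [30,0,0,-3,0,0,0],
])

```text
time_s: 6.1
tool_pos: [0.4878, -0.1372, 0.1416]
tool_rot: [179.9, -0.1, 14.4]
force: [-0.6, 0.1, -2.0]
grip_width: 0.0397
```

>>> send_rows([
  [30,0,0,0,0,0,0],
  [30,0,0,0,0,0,0],
  [30,0,0,0,0,0,0],
  [30,0,0,0,0,0,0],
  [30,0,0,0,0,0,0],
  [30,0,0,0,0,0,0],
  [30,0,0,0,0,0,0],
  [30,0,0,0,0,0,0],
  [30,0,0,0,0,0,0],
  [30,0,0,0,0,0,0],
  [30,0,0,0,0,0,0],
  [30,0,0,0,0,0,0],
])

```text
time_s: 7.3
tool_pos: [0.4875, -0.1371, 0.1406]
tool_rot: [180.0, -0.0, 14.4]
force: [0.3, -0.4, -1.9]
grip_width: 0.0394
```

Run:
```python
from h import *
o=env.get_obs();print({k:np.round(o[k],3) for k in("time_s","tool_pos","tool_rot","force","wrist_torque","grip_width")})
s=save("scene","s3");w=save("wrist","w3")
cal=env.get_calibration("scene");u,v=w2px(cal,o["tool_pos"]).astype(int);print(u,v)
c=s[max(v-60,0):v+60,u-60:u+60]
for n in("sinker_pin","swivel"):
  for cam in("scene","wrist"):
    for r in env.regions_of(cam,n)[:1]: print(cam,n,round(r["confidence"],2),np.round(r["rect"]))
cv2.imwrite('pics/c3.png',np.hstack([cv2.resize(c,(400,400),interpolation=cv2.INTER_CUBIC),cv2.resize(w,(400,400))])[:,:,::-1])
```

```text
{'time_s': np.float64(7.3), 'tool_pos': array([ 0.487, -0.137,  0.141]), 'tool_rot': array([ 1.79994e+02, -1.00000e-03,  1.43660e+01]), 'force': array([ 0.26 , -0.431, -1.908]), 'wrist_torque': array([ 0.008, -0.037,  0.04 ]), 'grip_width': np.float64(0.039)}
356 239
scene sinker_pin 0.47 [348. 235. 364. 257.]
wrist sinker_pin 0.72 [269. 250. 361. 372.]
wrist swivel 0.68 [269. 283. 364. 305.]
```

View pics/c3.png

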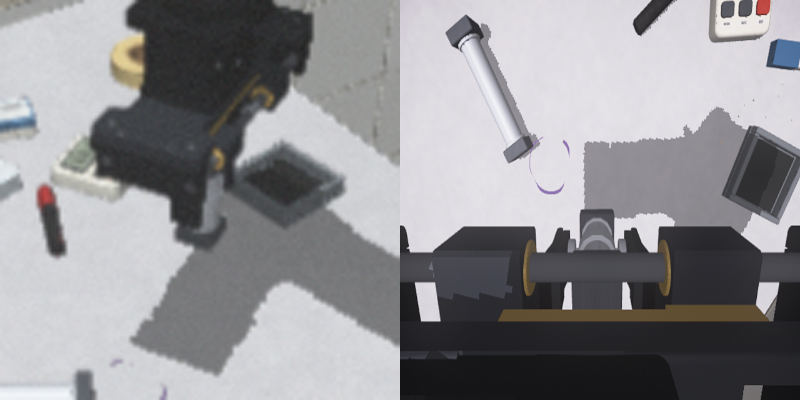

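The sinker hangs upright with its lower cap below the fingers, at (200,232) in the scene crop. The load reads 1.9 N, about 195 g, and the spacer hasn't moved. Next I'll travel mostly along the pin axis to the pocket, then turn to line up with its walls.

>>> send_rows([
  [30,0,5,0,0,0,0],
  [30,1,14,0,0,0,0],
  [30,2,22,0,0,0,0],
  [30,2,26,0,0,0,0],
  [30,2,26,0,0,0,0],
  [30,2,26,0,0,0,0],
  [30,2,26,0,0,0,0],
  [30,2,26,0,0,0,0],
  [30,2,22,0,0,0,0],
  [30,2,14,0,0,0,0],
  [30,0,5,0,0,0,0],
  [30,0,0,0,0,0,0.03],
])

```text
time_s: 8.8
tool_pos: [0.556, -0.3397, 0.1399]
tool_rot: [-180.0, 0.0, 12.5]
force: [0.2, -0.0, -2.1]
grip_width: 0.0395
```

>>> send_rows([
  [30,0,0,0,0,0,0.06],
  [30,0,0,0,0,0,0.08],
  [30,0,0,0,0,0,0.08],
  [30,0,0,0,0,0,0.08],
  [30,0,0,0,0,0,0.05],
  [30,0,0,0,0,0,0],
  [30,0,0,0,0,0,0],
  [30,0,0,0,0,0,0],
  [30,0,0,0,0,0,0],
  [30,0,0,0,0,0,0],
  [30,0,0,0,0,0,0],
  [30,0,0,0,0,0,0],
])

```text
time_s: 10.0
tool_pos: [0.5565, -0.3383, 0.1405]
tool_rot: [180.0, 0.0, -7.4]
force: [-0.4, -0.3, -3.0]
grip_width: 0.0391
```

```bash
python3 look.py w4
python3 - <<'E'
from h import *
cal=env.get_calibration("wrist");p,r=tool()
w=cv2.imread('pics/w4.png')
for z in (-.028,.0095,.0475): print(np.round(w2px(cal,p+[0,0,z])))
Rz=R.from_euler('z',-7.2,degrees=True)
for hw,z,c in((.036,.018,(0,255,0)),(.030,.006,(0,0,255))):
    P=np.array([w2px(cal,np.array([.557,-.338,z])+Rz.apply([a*hw,b*hw,0])) for a,b in((1,1),(1,-1),(-1,-1),(-1,1))]).astype(int)
    cv2.polylines(w,[P],True,c,1)
cv2.imwrite('pics/w4o.png',w)
E
```

```text
{'time_s': np.float64(10.0), 'tool_pos': array([ 0.556, -0.338,  0.141]), 'tool_rot': array([ 1.79999e+02,  2.00000e-03, -7.40400e+00]), 'force': array([-0.375, -0.311, -2.979]), 'grip_width': np.float64(0.039)}
cam [ 0.623 -0.348  0.303] [-0.25  0.03 -0.97]
sinker_pin 0.68 [269. 250. 362. 374.] 5993 [315. 310. 120.  92.  90.] ctr [ 0.4903 -0.3306] edges [(0.0735, -97.3), (0.1087, 174.4)]
swivel 0.55 [269. 284. 361. 305.] 429 [315.  293.5  17.   92.   90. ] ctr [ 0.5049 -0.3325] edges [(0.0753, -97.3), (0.015, 174.4)]
pocket_floor 0.56 [265. 184. 359. 279.] 6924 [313.  231.5  93.   94.   90. ] ctr [ 0.5552 -0.3373] edges [(0.0739, -97.3), (0.0775, 174.4)]
[313. 274.]
[313. 302.]
[312. 348.]
```

View pics/w4o.png

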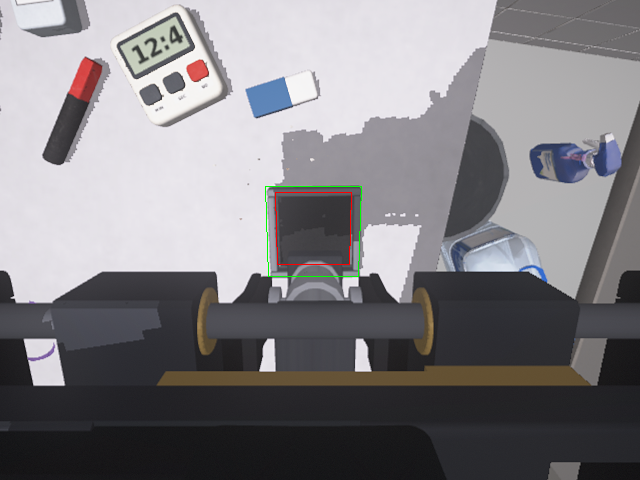

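The drawn pocket outline matches the picture: rim (266–360, 187–276), aligned with the tool. The sinker hangs in front of it. Lowering.

>>> send_rows([
  [30,0,0,4,0,0,0],
  [30,0,0,8,0,0,0],
  [30,0,0,12,0,0,0],
  [30,0,0,14,0,0,0],
  [30,0,0,14,0,0,0],
  [30,0,0,14,0,0,0],
  [30,0,0,12,0,0,0],
  [30,0,0,10,0,0,0],
  [30,0,0,6,0,0,0],
  [30,0,0,4,0,0,0],
  [30,0,0,3,0,0,0],
  [30,0,0,0,0,0,0],
])

```text
time_s: 11.4
tool_pos: [0.5566, -0.3382, 0.0395]
tool_rot: [180.0, -0.0, -7.4]
force: [0.0, -0.6, -2.2]
grip_width: 0.0395
```

>>> send_rows([
  [30,0,0,1,0,0,0],
  [30,0,0,1,0,0,0],
  [30,0,0,1,0,0,0],
  [30,0,0,0,0,0,0],
  [30,0,0,0,0,0,0],
])

```text
time_s: 11.9
tool_pos: [0.5565, -0.3383, 0.0366]
tool_rot: [180.0, -0.0, -7.4]
force: [-0.1, 0.6, -1.7]
grip_width: 0.0396
```

>>> send_rows([
  [30,0,0,0.7,0,0,0],
  [30,0,0,0.7,0,0,0],
  [30,0,0,0,0,0,0],
  [30,0,0,0,0,0,0],
])

```text
time_s: 12.3
tool_pos: [0.5565, -0.3382, 0.0351]
tool_rot: [180.0, 0.0, -7.4]
force: [-0.1, -0.6, -1.8]
grip_width: 0.0396
```

>>> send_rows([
  [30,0,0,0.5,0,0,0],
  [30,0,0,0.5,0,0,0],
  [30,0,0,0,0,0,0],
  [30,0,0,0,0,0,0],
])

```text
time_s: 12.7
tool_pos: [0.5568, -0.3383, 0.0346]
tool_rot: [180.0, -0.0, -7.4]
force: [-0.0, 0.7, 1.6]
grip_width: 0.0399
```

Floor contact at the predicted height: TCP at 0.0345 m, and the force changed sign. Releasing gently.

>>> send_rows([
  [38,0,0,-0.3,0,0,0],
  [40,0,0,0,0,0,0],
  [41,0,0,0,0,0,0],
  [42,0,0,0,0,0,0],
  [44,0,0,0,0,0,0],
  [48,0,0,0,0,0,0],
  [54,0,0,0,0,0,0],
  [62,0,0,0,0,0,0],
  [70,0,0,0,0,0,0],
  [70,0,0,0,0,0,0],
  [70,0,0,0,0,0,0],
], grip_force=5)

```text
time_s: 13.8
tool_pos: [0.5565, -0.3382, 0.0345]
tool_rot: [180.0, 0.0, -7.4]
force: [-0.5, -0.7, -0.3]
grip_width: 0.0692
```

```bash
python3 look.py w5
python3 - <<'E'
from h import *
s=save("scene","s5");cal=env.get_calibration("scene");u,v=w2px(cal,[.557,-.338,.04]).astype(int);print(u,v)
w=cv2.imread('pics/w5.png')
cv2.imwrite('pics/c5.png',np.hstack([cv2.resize(s[v-45:v+45,u-45:u+45,::-1],(400,400),interpolation=cv2.INTER_CUBIC),cv2.resize(w[120:420,170:470],(400,400))]))
E
```

```text
{'time_s': np.float64(13.8), 'tool_pos': array([ 0.557, -0.338,  0.034]), 'tool_rot': array([179.994,   0.   ,  -7.4  ]), 'force': array([-0.526, -0.654, -0.284]), 'grip_width': np.float64(0.069)}
cam [ 0.623 -0.348  0.196] [-0.25  0.03 -0.97]
sinker_pin 0.8 [270. 250. 361. 376.] 6133 [314.  310.5  94.  121.    0. ] ctr [ 0.5389 -0.3363] edges [(0.0694, -9.1), (0.0475, -97.3)]
swivel 0.78 [270. 285. 361. 305.] 441 [314. 294.  94.  16.  -0.] ctr [ 0.5481 -0.3375] edges [(0.0089, -9.1), (0.0487, -97.3)]
pocket_floor 0.72 [238. 203. 384. 347.] 10449 [313.5 276.  139.1 146.   89.5] ctr [ 0.5551 -0.3381] edges [(0.0748, -96.8), (0.0793, 175.9)]
381 224
```

View pics/c5.png

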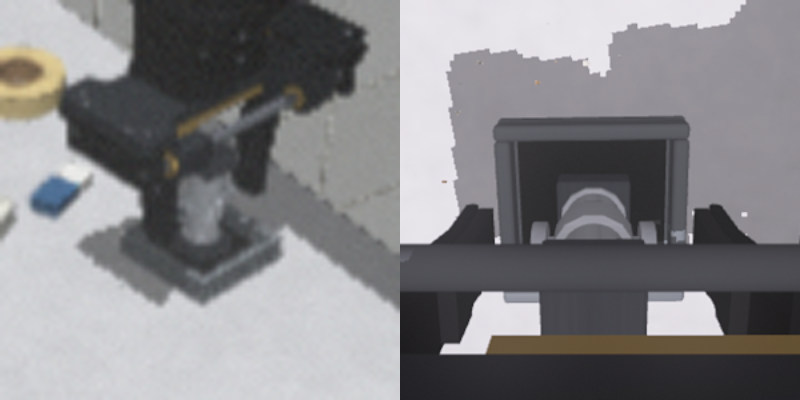

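The sinker stands upright in the pocket with both heads clear of the pads: heads at (540,232) and (648,232), fingers outside them. Retreating straight up.

>>> send_rows([
  [70,0,0,-3,0,0,0],
  [70,0,0,-8,0,0,0],
  [70,0,0,-12,0,0,0],
  [70,0,0,-15,0,0,0],
  [70,0,0,-20,0,0,0],
  [70,0,0,-20,0,0,0],
  [70,0,0,-20,0,0,0],
  [70,0,0,-20,0,0,0],
  [70,0,0,-20,0,0,0],
  [70,0,0,-10,0,0,0],
  [70,-10,0,0,0,0,0],
  [70,-15,0,0,0,0,0],
])

```text
time_s: 15.25
tool_pos: [0.5313, -0.3345, 0.1822]
tool_rot: [-180.0, 0.0, -7.4]
force: [-0.1, -0.3, -1.5]
grip_width: 0.07
```

>>> send_rows([
  [70,-15,0,0,0,0,0],
  [70,-15,0,0,0,0,0],
  [70,-5,0,0,0,0,0],
  [70,0,0,0,0,0,0],
  [70,0,0,0,0,0,0],
  [70,0,0,0,0,0,0],
])

```text
time_s: 15.85
tool_pos: [0.4976, -0.3303, 0.1823]
tool_rot: [-180.0, -0.0, -7.4]
force: [0.6, -0.1, 0.7]
grip_width: 0.0698
```

```bash
python3 look.py w6
python3 - <<'E'
from h import *
s=save("scene","s6");cal=env.get_calibration("scene");u,v=w2px(cal,[.557,-.338,.04]).astype(int)
for r in env.regions_of("scene","spacer_middle")[:2]: print(r["confidence"],r["rect"])
w=cv2.imread('pics/w6.png')
cv2.imwrite('pics/c6.png',np.hstack([cv2.resize(s[v-45:v+45,u-45:u+45,::-1],(400,400),interpolation=cv2.INTER_CUBIC),cv2.resize(w,(400,400))]))
E
```

```text
{'time_s': np.float64(15.85), 'tool_pos': array([ 0.498, -0.33 ,  0.182]), 'tool_rot': array([-1.79985e+02, -1.20000e-02, -7.36500e+00]), 'force': array([ 0.64 , -0.144,  0.714]), 'grip_width': np.float64(0.07)}
cam [ 0.564 -0.34   0.344] [-0.25  0.03 -0.97]
sinker_pin 0.83 [290. 136. 342. 177.] 1919 [315. 156.  40.  52.  90.] ctr [ 0.5544 -0.3383] edges [(0.0441, -97.3), (0.0335, 173.7)]
swivel 0.5 [289. 146. 344. 167.] 230 [315.5 155.   20.   53.   90. ] ctr [ 0.5552 -0.3389] edges [(0.0452, -97.3), (0.0167, 173.7)]
pocket_floor 0.58 [268. 110. 355. 199.] 5398 [314.6 153.3  86.6  86.1  89.1] ctr [ 0.5565 -0.3382] edges [(0.0736, -96.5), (0.0741, 175.2)]
0.65 [277.7, 293.5, 322.6, 305.5]
```

View pics/c6.png

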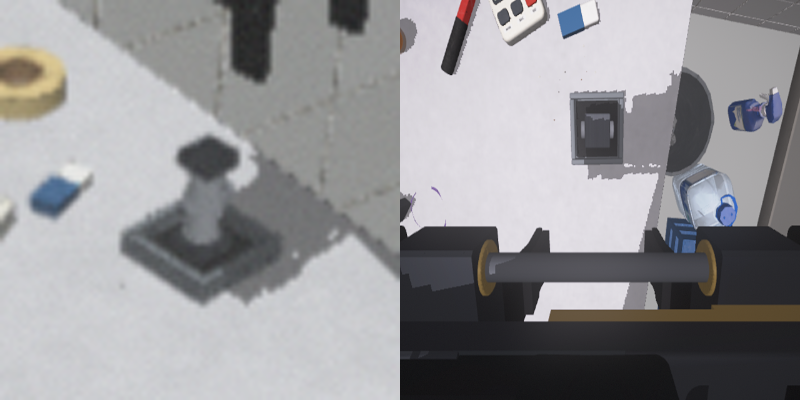

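The sinker stands upright in the middle of the pocket, at (205,190) in the scene crop. The gripper is clear of it and the spacer is where it was.

```bash
python3 -c "
from cell import env
print(env.sign_off())"
```

```text
the job is handed in; nothing more can be done
None
```

The sinker is standing upright in the middle of the grey pocket, heavy end down and released. I handed the job in at about 16 s of the 48 s allowed.

- **Pick-up:** I gripped the two pin heads (opening read 39.6 mm) and lifted the sinker until the pin was about 150 mm above the desk. It swung upright with a load of about 1.9 N, roughly 195 g. The downward swing is my only evidence of which end is loaded.
- **Placing:** I lowered it until it touched the floor, with the tool at 34.5 mm as predicted. Then I opened the fingers and backed off up and away.
- **Last checks:** Both cameras show the sinker upright. Its pin measures within about 1.5 mm of the pocket centre, and the gripper is about 60 mm back, at 182 mm height, touching nothing. The spacer is within 2 pixels of where it started in the scene picture, which is detection noise.
- **Disagreements:** No check failed. The force reading wandered by about 1 N, and the three cameras' first pocket positions differed by 2 to 3 mm. Both were well within what the fit allows.

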